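Function check of a safety edge

TASK

Check the pressure-sensitive safety edge, the straight black rubber bar on the aluminium station: run closed fingertips along the whole of it, from the end beside the block with the upright plug to the end beside the plain block, pressing it gently in all the way. Then press the round reset button on the operator panel fully down and let go. Do not move or pick up any of the loose parts or the tool.

Things in the scene. Friction and masses are not known exactly. Their poses are not given: they have to be found in the camera images.
- station: Aluminium base plate, 160 x 300 x 10 mm, fixed to the table; origin at the centre of its underside on the table, z up, y along its length. The rubber safety edge runs along y over its middle in a low aluminium channel (40 mm wide, 36 mm high above the table); along the side towards -x stand three low fixed clamp blocks (26 mm high).
- edge_top (a point): Centre of the top face of the safety edge, a black rubber bar with rounded edges, 26 mm wide (x), 200 mm long (y), its top 50 mm above the table when free. y points along the bar (which of its ends is beside the connector varies). The point moves down with the bar.
- edge (a joint): How far the safety edge is pressed down, in m: 0 free, 0.012 fully in. The whole bar sinks level on springs wherever it is pressed, 0.5 N per mm, and rises again when let go; it is working properly when pressed about 3 to 8 mm. Negative if it is pulled up.
- connector: Fixed aluminium block, 40 x 26 x 36 mm, with an upright round plug (24 mm across, 12 mm high) on top; origin at the centre of the block's underside, on the base plate 10 mm above the table; the plug's top is 58 mm above the table. It stands in line with the bar just past one end: its centre is 22 mm from that end of the bar, thus 122 mm from the bar's middle. The check starts at this end.
- endblock: Fixed plain aluminium block, 40 x 26 x 36 mm, nothing on top (46 mm above the table), origin at the centre of its underside on the base plate; its centre is 22 mm past the other end of the bar. The check finishes at this end.
- panel: Operator panel: fixed flat aluminium box, 100 x 150 x 45 mm, origin at the centre of its underside on the table, y along its length. On top: the reset button 35 mm from the centre towards -y, and a fixed selector switch with a bar grip (34 mm across, 21 mm high) 45 mm from the centre towards +y, not used.
- reset_top (a point): Centre of the top face of the reset button, a flat round black button 32 mm across in a steel collar on the panel; z up. Pressed straight down.
- reset (a joint): How far the reset button is pressed, in m: 0 free, 0.006 fully down, which takes 5 N; it springs back.
- slug: Loose turned aluminium slug standing on the base plate, 32 mm across at the foot, 22 mm above, 30 mm high; origin at the centre of its underside. Leave alone.
- sleeve: Loose steel sleeve standing on the base plate, 34 mm outside, 20 mm bore, 22 mm high; origin at the centre of its underside. Leave alone.
- driver: Loose screwdriver with a black handle lying on the table beyond the station, 160 mm long. Leave alone.
Mind the look-alikes: they are no part of the job. Leave any green or orange look-alike of the panel alone.

How it is judged:
On the way, in this order (a step that is already met when the one before it is completed fails the run):
1. the edge is pressed in by the fingertips, 1.5 mm or more, at the first 30 mm at the connector end (value of joint edge above 0.0015 m and contact force between the fingers and station above 0.2 N and horizontal distance between the grasp point and connector between 0.018 and 0.055 m), for 0.04 s.
2. the edge is pressed in by the fingertips, 1.5 mm or more, at about a fifth of the way along (value of joint edge above 0.0015 m and contact force between the fingers and station above 0.2 N and horizontal distance between the grasp point and connector between 0.06 and 0.08 m), for 0.04 s.
3. the edge is pressed in by the fingertips, 1.5 mm or more, at a third of the way along (value of joint edge above 0.0015 m and contact force between the fingers and station above 0.2 N and horizontal distance between the grasp point and connector between 0.085 and 0.105 m), for 0.04 s.
4. the edge is pressed in by the fingertips, 1.5 mm or more, at the middle (value of joint edge above 0.0015 m and contact force between the fingers and station above 0.2 N and horizontal distance between the grasp point and connector between 0.11 and 0.13 m), for 0.04 s.
5. the edge is pressed in by the fingertips, 1.5 mm or more, at two thirds of the way along (value of joint edge above 0.0015 m and contact force between the fingers and station above 0.2 N and horizontal distance between the grasp point and connector between 0.135 and 0.155 m), for 0.04 s.
6. the edge is pressed in by the fingertips, 1.5 mm or more, at about three quarters of the way along (value of joint edge above 0.0015 m and contact force between the fingers and station above 0.2 N and horizontal distance between the grasp point and connector between 0.16 and 0.184 m), for 0.04 s.
7. the edge is pressed in by the fingertips, 1.5 mm or more, at the last 30 mm at the plain end (value of joint edge above 0.0015 m and contact force between the fingers and station above 0.2 N and horizontal distance between the grasp point and connector between 0.189 and 0.228 m), for 0.04 s.
8. the reset button is pressed down (4 mm of its 6 or more) (value of joint reset above 0.004 m), for 0.04 s.
At the end, for the whole second after the job is handed in: Edge pressed 1.5 mm or more all along, in order from connector to plain end, then reset pressed 4 mm or more; at the end edge (1 mm) and button (1.5 mm) are back up, and slug, sleeve and screwdriver rest within 15 mm of their starts (value of joint edge between -0.001 and 0.001 m and value of joint reset below 0.0015 m and distance of each of slug, sleeve, driver from where it was at the start of the episode below 0.015 m and linear speed of each of slug, sleeve, driver below 0.02 m/s); the robot touches nothing.
It fails at once if the safety edge or its station is pressed harder than 20 N (contact force between the fingers and station above 20 N).
It fails at once if the safety edge is pulled up out of its channel (value of joint edge below -0.004 m).
It fails at once if the turned aluminium slug is moved, lifted or carried (over 15 mm) (distance of slug from where it was at the start of the episode above 0.015 m).
It fails at once if the steel sleeve is moved, lifted or carried (over 15 mm) (distance of sleeve from where it was at the start of the episode above 0.015 m).
It fails at once if the screwdriver is moved, lifted or carried (over 15 mm) (distance of driver from where it was at the start of the episode above 0.015 m).
It also fails if it takes over 38 s, if anything falls off the work surface, if the arm or the gripper's body presses on something with over 40 N, if the wrist force passes 120 N, or if a joint passes its speed limit or range.

ROBOT

A 6-joint arm with a two-finger parallel gripper is mounted at the origin on the work surface. World frame = base frame: x ahead of the robot, y to its left, z up, the work surface at z = 0. Lengths are in m, angles in rad, forces in N, time in s.
With the tool pointing down it reaches from about 0.35 to 0.85 m from the base axis. Payload 8.1 kg.
Tool frame: the origin (TCP) lies at the centre of the arm's flange, where the gripper is bolted on; the fingertips stand 186 mm ahead of it and the grasp point (between the pads) lies 167 mm ahead of it; z points along the fingers, y is the direction in which the jaws open and shut (so a half turn about z gives the same grasp; the last joint's range is limited). The gripper opens to 93 mm and grips with 3 to 60 N. Pads are 15 mm wide; open, the fingers measure 128 mm over their backs; the gripper's body (75 mm by 188 mm) begins 65 mm behind the grasp point.
Start: joints at [1.114, 0.13, 1.488, -0, 1.523, -0.085], TCP at [0.218, 0.559, 0.405] pointing down, gripper open.
Joint ranges: [-2.96, 2.96], [-0.89, 2.26], [0.02, 2.5], [-1.34, 4.48], [0, 2.73], [-2.66, 2.66]. Speed limits (rad/s): [2.39, 2.39, 2.79, 3.14, 3.14, 3.14].

INTERFACE

Orientations are given as a rotation vector (axis times angle).
In Python, from plant import robot, viewer, order gives the robot as it stands.
- The arm moves only by the tool apply_moves, never from a script. Its argument "deltas" is a list of rows, each a list of 3 entries, a list of its own where there are three numbers: the finger opening in mm, from 0 to 93, then the shift along the tool's x, y, z in mm, then the turn about the tool's z in rad. In form: [[grip, [dx, dy, dz], yaw], ...]. A call has 1 to 5 rows; each row shifts and turns the commanded pose from where the row before left it, along the tool's axes as they then stand; what a row does not reach is not made up. A row lasts 1/8 s, in which the tool goes at most 62.5 mm and 10.7 degrees, less where a joint would pass 70% of its speed; a pose out of reach is approached as far as the arm can. A call is refused whole if a number of a shift passes 62.5 or a number of a turn 0.188, either way. A call with a gripper value outside its range is refused whole. The fingers move at their own pace and stop on an object; "grip_force" is the grip in N (left out, the last holds). Time passes only in rows, so rows that do not move let the fingers close. It gives the time, the measured TCP pose, the force and the opening at its end, in the units of the state.
- robot.read_state(): the state, without advancing time (a new reading comes with each control period).
- viewer.read_camera(name): name is "scene" or "top" or "wrist"; returns the picture (480x640x3 uint8, blue, green, red); there is no depth.
- viewer.get_calibration(name): a dict with "fx", "fy", "cx", "cy" (pixels), "R" (3x3) and "t" (3): a world point X has camera coordinates R X + t. Camera axes: x right, y down, z forward; pixel columns grow to the right and rows downward; lengths in m; the calibration is good to about 2 mm. A picture is of the moment at which its call begins: read the wrist's pose just before it. get_calibration takes no time and is no camera call; for the wrist camera it gives the pose at the moment of the call.
- order.close_job(): hands the job in, once; it reports no verdict.
The state is a dict: "t": time; "q": joint angles; "dq": joint speeds; "joint_torque": joint torques, N m; "tool_pos": TCP position; "orientation": TCP orientation; "force": force on the tool from outside, world axes, zero at the start; "wrist_torque": the same for the moment, N m; "opening": finger opening in m.
Only numpy, scipy, OpenCV 4.12 (cv2) and the standard library are available. Lean on these libraries where they do the work, as an engineer would, in place of code of your own. Each camera call takes 0.05 s, during which the arm holds its last target. There are 200 camera calls.

## Working session

There is one attempt and no reset: what is moved stays moved. The work goes in short steps, Python scripts to look and compute and a tool call to move; the robot and the scene stay as the last step left them, time stands still between calls to the robot, and variables do not carry over. Pictures are saved under pics/ and viewed, about 8 in all and at most 12, crops included, and the job is handed in when it is done.

Besides the shell and the picture viewer there is one more tool, called after ">>>" as name([rows], argument=value, ...), one row to a line, values as JSON. apply_moves: Moves the arm, as the interface text tells. Its arguments: {"type":"object","properties":{"deltas":{"type":"array"},"grip_force":{"type":"number"}},"required":["deltas"]}

```bash
mkdir -p pics; ls; python3 - <<'E'
from plant import robot, viewer
import cv2
s=robot.read_state(); print({k:s[k] for k in("t","tool_pos","orientation","force","opening")})
for n in("scene","top"):
    cv2.imwrite(f"pics/{n}0.png",viewer.read_camera(n)); c=viewer.get_calibration(n); print(n,c)
E
```

```text
pics
{'t': 0.0, 'tool_pos': array([0.21783106, 0.5588186 , 0.40368292]), 'orientation': array([-5.80523751e-01, -3.08696279e+00,  2.79148707e-03]), 'force': array([-0.14494974, -1.05101846,  0.04026007]), 'opening': 0.09321286252612752}
scene {'fx': 454.0953336880109, 'fy': 454.0953336880109, 'cx': 307.95527226761885, 'cy': 234.5988392392876, 'R': array([[ 0.53565735,  0.84441501,  0.0058735 ],
       [ 0.69891284, -0.43943257, -0.56428704],
       [-0.47391144,  0.30636957, -0.82555777]]), 't': array([-0.39619869, -0.33008904,  1.15645644])}
top {'fx': 441.7495216402108, 'fy': 441.7495216402108, 'cx': 321.0124102700632, 'cy': 243.2130053315948, 'R': array([[-0.0109003 , -0.99980313, -0.01657961],
       [-0.99813768,  0.01187437, -0.05983461],
       [ 0.0600197 ,  0.01589652, -0.99807061]]), 't': array([0.1336587 , 0.5870255 , 0.85724478])}
```

View pics/scene0.png

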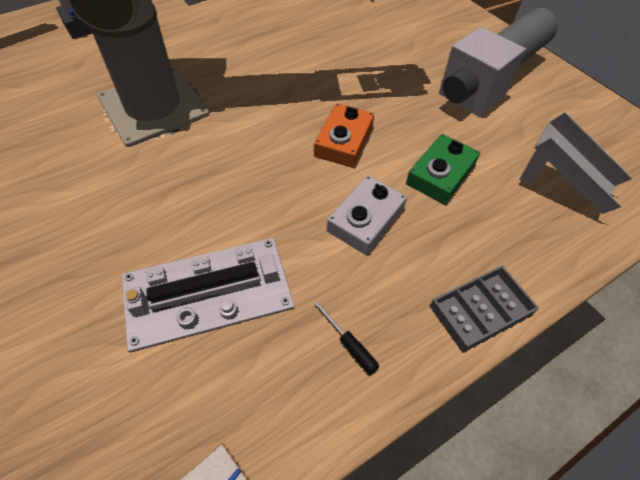

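View pics/top0.png

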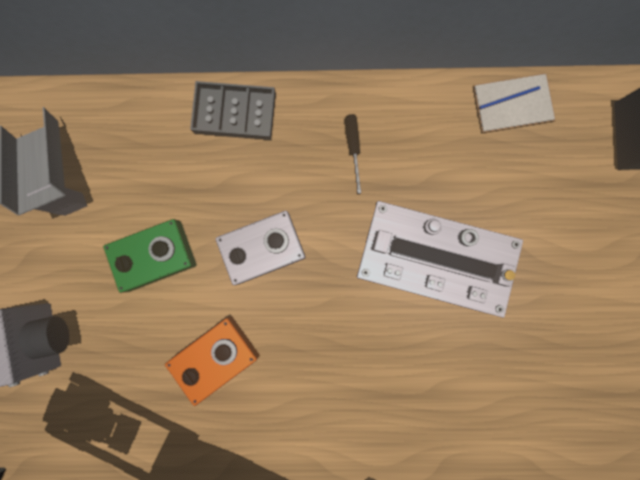

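The scene view shows the station at lower left, with the plug at its left end and the grey panel between the orange and green look-alikes. In the top view the plug is near (509,275), the plain block near (383,242), the bar runs from about (392,245) to (499,271), and the reset button is at (276,240).

```bash
cat > h.py <<'E'
import numpy as np, cv2
from scipy.spatial.transform import Rotation as Ro
def pix2w(c,u,v,z):
    d=c["R"].T@np.array([(u-c["cx"])/c["fx"],(v-c["cy"])/c["fy"],1]); o=-c["R"].T@c["t"]
    return o+d*(z-o[2])/d[2]
def w2pix(c,X):
    p=c["R"]@np.asarray(X)+c["t"]; return c["fx"]*p[0]/p[2]+c["cx"],c["fy"]*p[1]/p[2]+c["cy"]
def move(s,target,tipz=None,yaw=None):
    """shift in tool axes (mm) to bring grasp-point xy to target xy"""
    R=Ro.from_rotvec(s["orientation"]).as_matrix(); return R.T@(np.asarray(target)-s["tool_pos"])*1e3
E
python3 - <<'E'
from h import *
from plant import robot, viewer
c=viewer.get_calibration("top"); d=viewer.get_calibration("scene")
P={k:pix2w(c,*a) for k,a in dict(plug=(509,275,.058),end=(383,242,.046),b0=(499,271,.05),b1=(392,245,.05),btn=(276,240,.058)).items()}
for k,p in P.items(): print(k,p.round(4),"scene px",np.round(w2pix(d,p)))
v=P["end"]-P["plug"];print(np.hypot(*v[:2]),np.arctan2(v[1],v[0]))
s=robot.read_state();print(Ro.from_rotvec(s["orientation"]).as_matrix().round(3))
w=viewer.get_calibration("wrist");R=Ro.from_rotvec(s["orientation"]).as_matrix()
print("cam in tool",R.T@(-w["R"].T@w["t"]-s["tool_pos"]),(w["R"]@R).round(3),w["fx"])
import cv2
im=viewer.read_camera("top")[180:330,210:530]; im=cv2.resize(im,None,fx=2.5,fy=2.5,interpolation=cv2.INTER_CUBIC); cv2.imwrite("pics/topc.png",im)
E
```

```text
plug [ 0.5223 -0.225   0.058 ] scene px [132. 293.]
end [0.5878 0.0077 0.046 ] scene px [268. 262.]
b0 [ 0.53   -0.2098  0.05  ] scene px [144. 294.]
b1 [ 0.5816 -0.0088  0.05  ] scene px [258. 263.]
btn [0.5933 0.2117 0.058 ] scene px [359. 214.]
0.2417303962556822 1.2966350716910715
[[-0.932  0.363 -0.001]
 [ 0.363  0.932 -0.002]
 [ 0.    -0.002 -1.   ]]
cam in tool [ 0.07664213 -0.0004827   0.01993169] [[-0.001  1.     0.001]
 [-0.961 -0.001 -0.278]
 [-0.278 -0.001  0.961]] 421.7996325551408
```

View pics/topc.png

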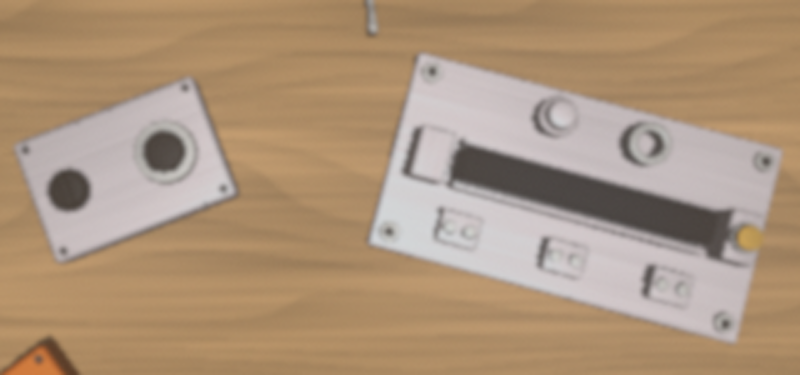

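The crop shows the plug at full-image (509.6,274.8), the plain block at (384,241.6) and the button at (275.2,240.8). Both cameras agree. Next I close the fingers and turn the jaw axis along the bar.

>>> apply_moves([
  [0,[0,0,0],-0.098],
], grip_force=20)

```text
t: 0.28
tool_pos: [0.2179, 0.5589, 0.4042]
orientation: [-0.426, -3.112, 0.001]
force: [0.2, -0.1, -0.0]
opening: 0.0869
```

```bash
python3 - <<'E'
from h import *
from plant import robot, viewer
c=viewer.get_calibration("top")
p=pix2w(c,509.6,274.8,.058);e=pix2w(c,384,241.6,.046);b=pix2w(c,275.2,240.8,.055)
u=(e-p)[:2];u/=np.hypot(*u);m=((e+p)/2)[:2];print("mid",m,"u",u,"btn",b)
S=np.r_[m-.08*u,.31]
s=robot.read_state();R=Ro.from_rotvec(s["orientation"]).as_matrix();print(R.round(3),s["tool_pos"],s["force"],s["opening"]);print("to S",S,move(s,S))
E
```

```text
mid [ 0.55561431 -0.11020513] u [0.27307701 0.96199218] btn [0.59196856 0.21358223 0.055     ]
[[-0.963  0.269 -0.   ]
 [ 0.269  0.963 -0.001]
 [ 0.    -0.001 -1.   ]] [0.21790707 0.55891604 0.40421996] [ 0.20221568 -0.08947799 -0.03506816] 0.08694226208822557
to S [ 0.53376815 -0.18716451  0.31      ] [-504.76458041 -633.66218772   94.69290113]
```

>>> apply_moves([
  [0,[-20,-26,0],0],
  [0,[-35,-44,0],0],
  [0,[-37,-46,0],0],
  [0,[-37,-46,0],0],
  [0,[-37,-46,0],0],
])

```text
t: 0.9
tool_pos: [0.3218, 0.3121, 0.4045]
orientation: [0.428, 3.112, -0.0]
force: [1.6, 0.7, -0.3]
opening: 0.038
```

>>> apply_moves([
  [0,[-37,-46,0],0],
  [0,[-37,-46,0],0],
  [0,[-37,-46,0],0],
  [0,[-37,-46,0],0],
  [0,[-37,-46,0],0],
])

```text
t: 1.52
tool_pos: [0.4377, 0.0405, 0.4048]
orientation: [0.429, 3.112, 0.0]
force: [1.4, 0.7, -0.9]
opening: 0.0002
```

>>> apply_moves([
  [0,[-37,-46,10],0],
  [0,[-37,-46,20],0],
  [0,[-35,-44,20],0],
  [0,[-20,-25,20],0],
  [0,[-8,-10,20],0],
])

```text
t: 2.15
tool_pos: [0.5233, -0.1612, 0.3136]
orientation: [-0.432, -3.111, 0.0]
force: [0.3, 0.1, -0.4]
opening: 0.0003
```

```bash
python3 - <<'E'
from h import *
from plant import robot, viewer
s=robot.read_state();S=[.5338,-.1872,.31]
print(s["t"],s["tool_pos"],s["orientation"],s["force"],s["opening"],move(s,S))
w=viewer.get_calibration("wrist");im=viewer.read_camera("wrist");im2=viewer.read_camera("top");cv2.imwrite("pics/w1.png",im)
m=np.array([.5556,-.1102]);u=np.array([.2731,.962])
for k,t,z in(("plug",-.122,.058),("b0",-.1,.05),("mid",0,.05),("b1",.1,.05)): print(k,np.round(w2pix(w,np.r_[m+t*u,z])))
E
```

```text
2.15 [ 0.52328533 -0.16123726  0.31359821] [-4.31957227e-01 -3.11112035e+00  1.29364785e-04] [ 0.32352293  0.09664954 -0.35050063] 0.00034248828867383815 [-17.19228037 -22.11552118   3.59142522]
plug [219. 273.]
b0 [258. 268.]
mid [420. 268.]
b1 [582. 268.]
```

View pics/w1.png

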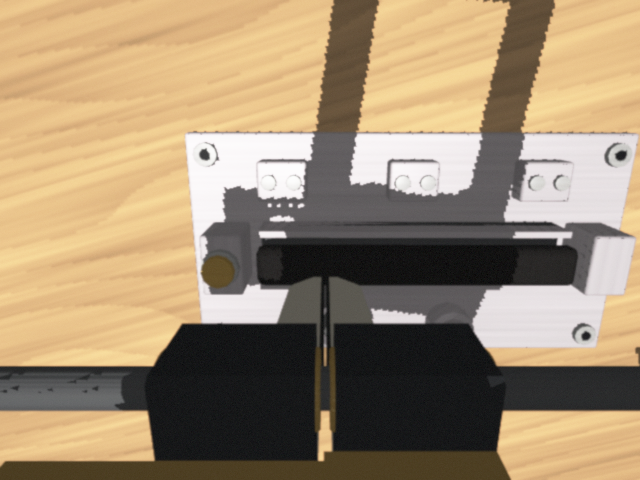

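The wrist view has the plug at (218,271) and the bar from column 257 to 577 at row about 265, level in the picture. That is within about 2 mm of prediction, so I go above the start and descend.

>>> apply_moves([
  [0,[-8,-12,15],0],
  [0,[-7,-11,25],0],
  [0,[0,0,18],0],
  [0,[0,0,6],0],
  [0,[0,0,0],0],
])

```text
t: 2.88
tool_pos: [0.5312, -0.1849, 0.2506]
orientation: [-0.428, -3.112, -0.0]
force: [0.5, 1.0, -0.2]
opening: 0.0003
```

>>> apply_moves([
  [0,[0,0,8],0],
  [0,[0,0,5],0],
  [0,[0,0,3],0],
  [0,[0,0,2],0],
  [0,[0,0,0],0],
])

```text
t: 3.5
tool_pos: [0.5313, -0.1854, 0.2328]
orientation: [-0.429, -3.112, -0.0]
force: [-0.1, 1.1, 1.2]
opening: 0.0001
```

>>> apply_moves([
  [0,[0,0,2],0],
  [0,[0,0,0],0],
  [0,[0,0,0],0],
  [0,[0,0,0],0],
])

```text
t: 4.0
tool_pos: [0.5315, -0.1855, 0.2309]
orientation: [0.429, 3.112, -0.0]
force: [0.4, 0.8, 2.7]
opening: 0.0004
```

```bash
python3 - <<'E'
from h import *
from plant import robot, viewer
s=robot.read_state();print(s["t"],s["tool_pos"],s["orientation"],s["force"])
for n,(a,b,x,y) in dict(scene=(200,360,100,310),).items():
    im=viewer.read_camera(n)[a:b,x:y];cv2.imwrite("pics/s2.png",cv2.resize(im,None,fx=3.5,fy=3.5,interpolation=cv2.INTER_CUBIC))
E
```

```text
4.0 [ 0.53145101 -0.1854888   0.23094316] [ 4.28671715e-01  3.11176986e+00 -1.02020753e-04] [0.42207331 0.8155219  2.6560821 ]
```

View pics/s2.png

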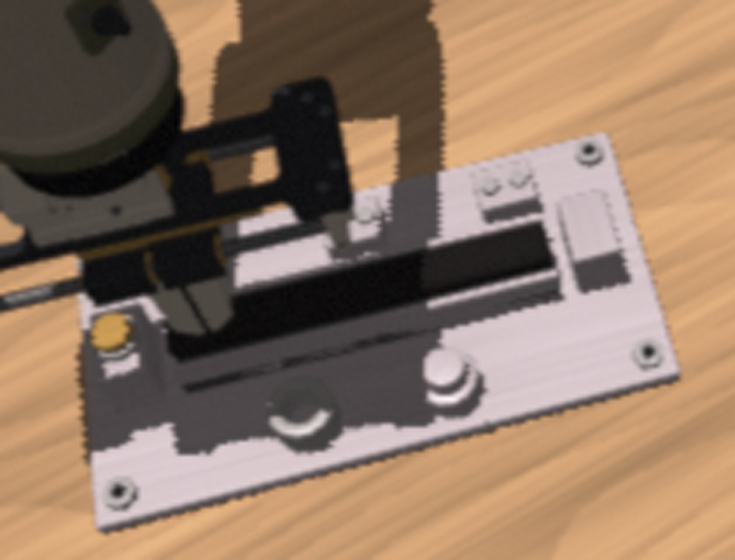

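The closed tips rest on the bar beside the plug, pressing with about 2.7 N (roughly 5 mm), clear of the loose parts. Next is the stroke along the bar.

>>> apply_moves([
  [0,[0,6,0],0],
  [0,[0,9,0],0],
  [0,[0,9,0],0],
  [0,[0,9,0],0],
  [0,[0,9,0],0],
])

```text
t: 4.68
tool_pos: [0.5429, -0.1443, 0.2307]
orientation: [-0.428, -3.112, 0.0]
force: [-0.6, -2.6, 2.9]
opening: 0.0007
```

>>> apply_moves([
  [0,[0,9,0],0],
  [0,[0,9,0],0],
  [0,[0,9,0],0],
  [0,[0,9,0],0],
  [0,[0,9,0],0],
])

```text
t: 5.3
tool_pos: [0.555, -0.1011, 0.2307]
orientation: [-0.429, -3.112, 0.0]
force: [-0.3, -2.0, 2.6]
opening: 0.0002
```

>>> apply_moves([
  [0,[0,9,0],0],
  [0,[0,9,0],0],
  [0,[0,9,0],0],
  [0,[0,9,0],0],
  [0,[0,9,0],0],
])

```text
t: 5.92
tool_pos: [0.5672, -0.0578, 0.2307]
orientation: [-0.429, -3.112, -0.0]
force: [-1.6, -2.3, 3.6]
opening: 0.0004
```

>>> apply_moves([
  [0,[0,9,0],0],
  [0,[0,9,0],0],
  [0,[0,8,0],0],
  [0,[0,0,0],0],
  [0,[0,0,0],0],
])

```text
t: 6.55
tool_pos: [0.5741, -0.033, 0.2308]
orientation: [0.428, 3.112, 0.001]
force: [0.3, 1.7, 2.5]
opening: 0.0001
```

>>> apply_moves([
  [0,[0,0,-10],0],
  [0,[0,0,-30],0],
  [0,[5,20,-30],0],
  [0,[8,40,-30],0],
  [0,[9,45,0],0],
])

```text
t: 7.18
tool_pos: [0.5823, 0.0739, 0.3348]
orientation: [0.431, 3.106, 0.001]
force: [0.6, 0.2, -1.1]
opening: 0.0003
```

>>> apply_moves([
  [0,[9,45,0],0],
  [0,[9,45,0],0],
  [0,[6,30,0],0],
  [0,[3,15,0],0],
  [0,[0,0,0],0],
])

```text
t: 7.8
tool_pos: [0.5917, 0.2112, 0.3307]
orientation: [-0.427, -3.112, 0.001]
force: [-0.2, 0.2, 0.3]
opening: 0.0007
```

```bash
python3 - <<'E'
from h import *
from plant import robot, viewer
s=robot.read_state();print(s["t"],s["tool_pos"],s["orientation"],s["force"],move(s,[.592,.2136,.25]))
w=viewer.get_calibration("wrist");cv2.imwrite("pics/w3.png",viewer.read_camera("wrist"))
print(w2pix(w,[.592,.2136,.055]),w2pix(w,[.592,.2136,.06]),w2pix(w,[.592,.2136,.05]))
E
```

```text
7.8 [0.59171286 0.21116588 0.33070121] [-4.27213633e-01 -3.11214658e+00  6.61350956e-04] [-0.18979319  0.17930813  0.34563902] [ 0.36319824  2.4579823  80.70017969]
(np.float64(329.9513554211962), np.float64(234.97825815700855)) (np.float64(330.03847212490416), np.float64(237.27946761468402)) (np.float64(329.8673187352485), np.float64(232.75840813671044))
```

View pics/w3.png

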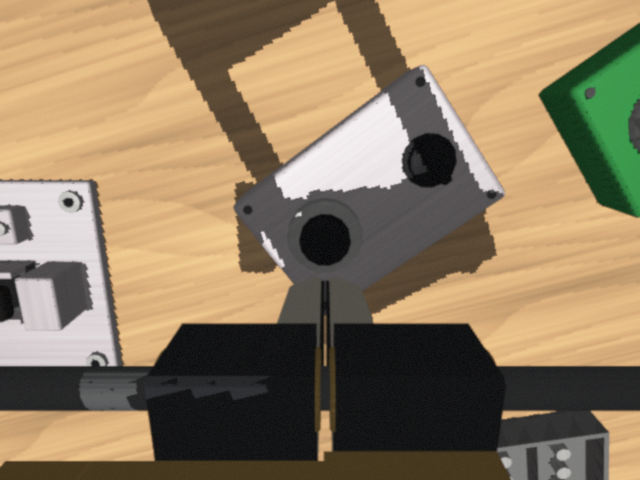

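The wrist view shows the button at (325,240), about 3 mm from prediction. A small correction is enough before descending.

>>> apply_moves([
  [0,[-1,0,20],0],
  [0,[-1,0,35],0],
  [0,[0,0,15],0],
  [0,[0,0,6],0],
  [0,[0,0,0],0],
])

```text
t: 8.48
tool_pos: [0.5939, 0.2102, 0.255]
orientation: [0.429, 3.112, -0.0]
force: [0.2, 0.1, 0.4]
opening: 0.0009
```

>>> apply_moves([
  [0,[0,0,3],0],
  [0,[0,0,2],0],
  [0,[0,0,2],0],
  [0,[0,0,0],0],
])

```text
t: 8.98
tool_pos: [0.5943, 0.2106, 0.2486]
orientation: [0.428, 3.11, 0.001]
force: [3.6, 0.3, 4.8]
opening: 0.0006
```

>>> apply_moves([
  [0,[0,0,1],0],
  [0,[0,0,0],0],
  [0,[0,0,0],0],
])

```text
t: 9.35
tool_pos: [0.5942, 0.2106, 0.2474]
orientation: [0.429, 3.111, 0.001]
force: [3.7, 0.1, 5.1]
opening: 0.0009
```

```bash
python3 - <<'E'
from h import *
from plant import robot, viewer
s=robot.read_state();print(s["t"],s["tool_pos"],s["force"],s["wrist_torque"])
im=viewer.read_camera("scene")[140:280,290:430];im2=viewer.read_camera("wrist")[100:380,200:480]
cv2.imwrite("pics/b4.png",np.hstack([cv2.resize(im,(400,400),interpolation=cv2.INTER_CUBIC),cv2.resize(im2,(400,400))]))
E
```

```text
9.35 [0.59415906 0.21058637 0.24740828] [3.72689353 0.0932005  5.09990876] [ 0.12604393 -0.66104932 -0.02273511]
```

View pics/b4.png

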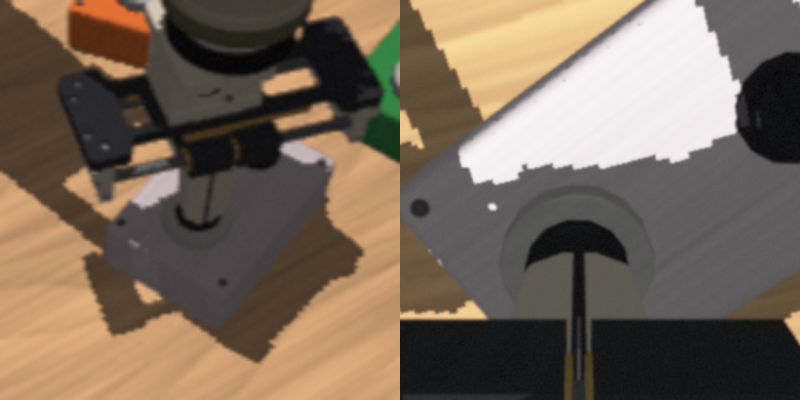

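Tips are on the button and centred well enough. The rate is still soft, so I press on to the stop in small steps.

>>> apply_moves([
  [0,[0,0,1.5],0],
  [0,[0,0,0],0],
  [0,[0,0,0],0],
])

```text
t: 9.82
tool_pos: [0.5942, 0.2106, 0.2473]
orientation: [0.428, 3.11, 0.001]
force: [-1.3, -1.2, 13.7]
opening: 0.0005
```

>>> apply_moves([
  [0,[0,0,1.5],0],
  [0,[0,0,0],0],
  [0,[0,0,0],0],
])

```text
t: 10.2
tool_pos: [0.5943, 0.2106, 0.2471]
orientation: [0.428, 3.11, 0.001]
force: [-6.7, -2.1, 23.5]
opening: 0.0003
```

That is a hard stop at about 5 N spring load. I release in small steps to confirm the spring travel.

>>> apply_moves([
  [0,[0,0,-4],0],
  [0,[0,0,0],0],
  [0,[0,0,0],0],
])

```text
t: 10.58
tool_pos: [0.5938, 0.2105, 0.2478]
orientation: [0.429, 3.112, 0.0]
force: [2.8, 0.9, 4.9]
opening: 0.0006
```

>>> apply_moves([
  [0,[0,0,-2.5],0],
  [0,[0,0,0],0],
  [0,[0,0,0],0],
])

```text
t: 10.95
tool_pos: [0.5935, 0.2104, 0.2499]
orientation: [-0.429, -3.112, 0.0]
force: [1.3, 0.6, 2.8]
opening: 0.0004
```

>>> apply_moves([
  [0,[0,0,-2],0],
  [0,[0,0,0],0],
  [0,[0,0,0],0],
])

```text
t: 11.32
tool_pos: [0.5934, 0.2104, 0.2518]
orientation: [-0.429, -3.111, 0.001]
force: [-0.1, 0.6, 2.9]
opening: 0.0006
```

>>> apply_moves([
  [0,[0,0,-15],0],
  [0,[0,0,-40],0],
  [0,[0,0,-40],0],
  [0,[0,0,-10],0],
  [0,[0,0,0],0],
])

```text
t: 11.95
tool_pos: [0.5938, 0.2105, 0.3579]
orientation: [0.429, 3.111, 0.001]
force: [0.5, -0.4, -1.3]
opening: 0.0008
```

```bash
python3 - <<'E'
from h import *
from plant import robot, viewer
s=robot.read_state();print(s["t"],s["tool_pos"],s["force"],s["dq"].round(3))
t=viewer.read_camera("top");cv2.imwrite("pics/t5.png",np.vstack([t[60:330,200:540],cv2.imread("pics/top0.png")[60:330,200:540]]))
E
```

```text
11.95 [0.59376516 0.21045543 0.35789466] [ 0.49390926 -0.38321651 -1.25325301] [-0.     0.029  0.036 -0.    -0.012 -0.001]
```

View pics/t5.png

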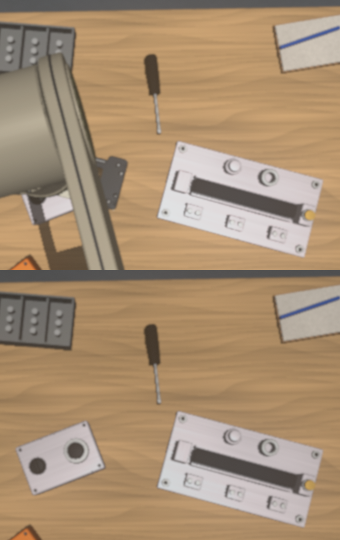

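The comparison shows the slug, sleeve and screwdriver unmoved. Spring force persisted over more than 4 mm of release, so the button was pressed properly. Handing in.

>>> apply_moves([
  [0,[0,0,0],0],
  [0,[0,0,0],0],
])

```text
t: 12.25
tool_pos: [0.5933, 0.2103, 0.3555]
orientation: [-0.428, -3.11, 0.002]
force: [-0.2, -0.2, -0.4]
opening: 0.0003
```

```bash
python3 -c "
from plant import order; print(order.close_job())"
```

```text
the job is handed in; nothing more can be done
None
```

I ran the closed fingertips along the safety edge from the plug end to the plain end, then pressed the reset button to its stop and let go. The job was handed in at about 12 s; no verdict was given.

- **Edge:** the stroke ran from about 43 mm to 202 mm from the connector's centre. Vertical force read 2.5–3.6 N throughout, which is about 5 mm in, going by tip height. The fingertips did not cover roughly the first and last 20 mm of the bar, measured at their centre.
- **Reset button:** the spring load was about 5 N when it hit a hard stop, and I pushed on to about 23 N there. As I let go, the spring force lasted over more than 4 mm of travel. I did not see the button fully risen, because the arm hid it in the last picture.
- **Sideways force:** up to 7 N showed while pressing the button, probably friction.
- **Loose parts:** the last top picture shows the slug, sleeve and screwdriver where they started.
- **At hand-in:** the arm was about 100 mm clear of everything, with force near zero.

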